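# Slide the shelf stop into the notch beside the chopping board

## Robot

A 6-joint arm with a two-finger parallel gripper is mounted at the origin on the work surface. World frame = base frame: x ahead of the robot, y to its left, z up, the work surface at z = 0. Lengths are in m, angles in rad, forces in N, time in s.
With the tool pointing down it reaches from about 0.275 to 0.725 m from the base axis. Payload 5.6 kg.
Tool frame: the origin (TCP) lies at the centre of the arm's flange, where the gripper is bolted on; the fingertips stand 173 mm ahead of it and the grasp point (between the pads) lies 155 mm ahead of it (manip.hold_point_z is the z of the grasp point in the tool frame, in m); z points along the fingers, y is the direction in which the jaws open and shut (so a half turn about z gives the same grasp; the last joint's range is limited). The gripper opens to 85 mm and grips with 20 to 120 N. Pads are 22 mm wide; open, the fingers measure 114 mm over their backs; the gripper's body (76 mm by 85 mm) begins 54 mm behind the grasp point. The pads swing forward as they close: fully open they stand 13 mm farther back than shut.
Start: joints at [-0.868, 0.255, 0.108, 0, -1.424, -0.285], TCP at [0.223, -0.503, 0.405] pointing down, gripper open.
Joint ranges: [-2.95, 2.95], [-1.21, 1.97], [-1.09, 1.5], [-2.87, 1.71], [-2.94, -0.07], [-3.05, 3.05]. Speed limits (rad/s): [2.57, 2.57, 3.14, 3.14, 3.14, 3.14].

## Interface

Orientations are given as a rotation vector (axis times angle).
In Python, from cell import manip, camera, job gives the robot as it stands.
- The arm moves only by the tool jog_arm, never from a script. Its argument "plan" is one flat list of numbers, 4 for each row, row after row: the shift along the tool's x, y, z in mm, then the turn about the tool's z in rad. In form: [dx, dy, dz, twist, dx, dy, dz, twist, ...]. A call has 1 to 5 rows; each row is the pose to reach, as a shift and turn from the pose measured when the call began, along the tool's axes at that moment; what a row does not reach only later rows make up. A row lasts 1/12 s, in which the tool goes at most 41.7 mm and 7.16 degrees, less where a joint would pass 70% of its speed; a pose out of reach is approached as far as the arm can. A call with a gripper value outside its range is refused whole. "claw" is the opening, from 0 (shut) to 1 (fully open), set as the call begins (left out, the last holds). The fingers move at their own pace and stop on an object; "newtons" is the grip in N (left out, the last holds). Time passes only in rows, so rows that repeat a pose let the fingers close. It gives the time, the measured TCP pose, the force and the opening at its end, in the units of the state.
- manip.state(): the state, without advancing time (a new reading comes with each control period).
- camera(name): name is "side" or "top" or "wrist"; returns a dict with "image" (400x640x3 uint8, red, green, blue), "fx", "fy", "cx", "cy" (pixels), "D" ([k1, k2, p1, p2, k3] as OpenCV has them; the pictures are not rectified), "position" and "orientation" of the camera in the world. Camera axes: x right, y down, z forward; pixel columns grow to the right and rows downward; lengths in m; the calibration is good to about 2 mm. A picture is of the moment at which its call begins. There is no depth.
- job.close_job(): hands the job in, once; it reports no verdict.
The state is a dict: "clock": time; "joint_pos": joint angles; "joint_velocities": joint speeds; "joint_efforts": joint torques, N m; "tool_pos": TCP position; "ee_rot": TCP orientation; "contact_force": force on the tool from outside, world axes, zero at the start; "ft_torque": the same for the moment, N m; "finger_gap": finger opening in m.
Only numpy, scipy, OpenCV 4.12 (cv2) and the standard library are available. Lean on these libraries where they do the work, as an engineer would, in place of code of your own. Each camera call takes 0.05 s, during which the arm holds its last target.

## Task

The round chopping board standing upright on the fold-down shelf must not be able to roll off sideways. With the fingertips, push the sliding shelf stop along its notched rail towards the board, over the notches on the way, until its spring pin drops into the last notch on the board's side; then take the hand away. Only push it: do not pinch the stop, do not pull up its pin knob, and leave the board and everything else standing where it is.

Things in the scene. Friction and masses are not known exactly. Their poses are not given: they have to be found in the camera images.
- stop (a joint): place of the sliding shelf stop along its rail, in m: 0 at mid-rail, growing to the robot's left; ends at -0.125 and 0.125; starts within 0.04 of 0. Five notches at -0.10, -0.05, 0, 0.05, 0.10. Sliding takes about 2.5 N; within 4 mm of a notch's middle the spring pin drops and draws the stop to the middle by itself (the push falls to nothing); pushing it out again takes 8 to 11 N
- stop_pin (a joint): the stop's upright spring pin, in m downwards: 0 to 0.0005 riding on the rail, about 0.0047 when dropped into a notch, negative if pulled up. Its black knob, 22 mm wide, top 69 mm above the shelf while riding, stands on the saddle over the rail
- stop_plate (a point): place to push the stop, either face: in the upright steel plate, 45 mm behind the rail line (away from the robot), 34 mm above the shelf. Plate 4 mm thick, from 3 to 65 mm above the shelf (6 mm rolled top edge), 18 to 200 mm behind the rail line; in front it is welded to a saddle 46 x 44 mm, 36 mm high, that straddles the rail. y along the rail to the left, x away from the robot, z up
- rail_mid (a point): middle of the rail's top, 14 mm above the shelf; axes as stop_plate. Steel bar 22 x 310 mm along the front of the shelf, its line 30 mm in from the edge, five notches 14 mm wide cut across it 50 mm apart
- notch_left (a point): the last notch on the left, on top of the rail (stop = 0.10)
- notch_right (a point): the last notch on the right, on top of the rail (stop = -0.10)
- rack: the fixed steel rack; origin on the counter, 125 mm behind the rail line, axes as stop_plate. Its folded-down shelf is level, 290 x 780 mm, top 100 mm above the counter. Two thin plate wires run along it 155 and 185 mm behind the rail line, 118 mm above the shelf; at the back a tiled upstand 162 mm high and a thin bar 268 mm above the counter
- board_center (a point): centre of the chopping board: loose wooden disc, diameter 160 mm, 18 mm thick, standing on its rim in the left or right bay of the shelf between the plate wires, its plane along the rail, 170 mm behind the rail line. With the stop in the last notch on its side, the stop's plate is 4 to 14 mm from the rim
- dabba: closed masala dabba, a flat round steel tin, diameter 160 mm, 65 mm high with a 12 mm knob on the lid; it stands in the bay that the board does not have. Origin: centre of its underside
- ghee_pot: steel ghee pot with screw lid, diameter 88 mm, 97 mm high, at the left end of the shelf. Origin: centre of its underside
- cup_large: larger blue measuring cup, diameter 82 mm, 60 mm high, flat handle, at the right end of the shelf. Origin: centre of its underside
- cup_small: smaller blue measuring cup, diameter 64 mm, 46 mm high, flat handle, in front of the larger one. Origin: centre of its underside
- tumbler: steel tumbler, diameter 68 mm, 95 mm high, on the counter in front of the shelf, to the left. Origin: centre of its underside
- katori: small steel bowl, diameter 96 mm, 42 mm high, on the counter in front of the shelf, to the right. Origin: centre of its underside
There are look-alikes about, which are no part of the job. Of the things that look like the part that bears board_center, the larger one is meant.

How it is judged:
On the way, in this order (a step that is already met when the one before it is completed fails the run):
1. the fingers push the stop (contact force between the fingers and stop above 1 N), for 0.05 s.
2. the stop's pin has dropped into the last notch on the board's side (value of joint stop_pin above 0.003 m and ((y of board_center in the frame of rail_mid above 0.1 m and value of joint stop between 0.097 and 0.103 m) or (y of board_center in the frame of rail_mid below -0.1 m and value of joint stop between -0.103 and -0.097 m))), for 0.2 s.
At the end, for the whole second after the job is handed in: The stop stands within 3 mm of the middle of the last notch on the board's side (joint +0.10 if the board is on the left, -0.10 if on the right) with its pin dropped at least 3 mm, and the board still stands upright (all of step 2 and angle between board_center's own z axis and vertical below 0.15 rad); the robot touches nothing.
It fails at once if the stop is pinched or forced: more than 35 N between fingers and stop (contact force between the fingers and stop above 35 N).
It fails at once if the pin knob is pulled up more than 3 mm (value of joint stop_pin below -0.003 m).
It fails at once if the board is rolled, shoved or lifted more than 10 mm (distance of board_center from where it was at the start of the episode above 0.01 m).
It fails at once if another thing on the shelf or counter is moved more than 15 mm (distance of any of dabba, ghee_pot, cup_large, cup_small, tumbler, katori from where it was at the start of the episode above 0.015 m).
It also fails if it takes over 38 s, if anything falls off the work surface, if the arm or the gripper's body presses on something with over 40 N, if the wrist force passes 120 N, or if a joint passes its speed limit or range.

## Working session

There is one attempt and no reset: what is moved stays moved. The work goes in short steps, Python scripts to look and compute and a tool call to move; the robot and the scene stay as the last step left them, time stands still between calls to the robot, and variables do not carry over. Pictures are saved under pics/ and viewed, and the job is handed in when it is done.

Besides the shell and the picture viewer there is one more tool, called after "Call:" in YAML: its name, and indented under it one key for each argument. jog_arm: Moves the arm, as the interface text tells. Its arguments: {"type":"object","properties":{"plan":{"type":"array","items":{"type":"number"}},"claw":{"type":"number"},"newtons":{"type":"number"}},"required":["plan"]}

```bash
ls; mkdir -p pics
python3 - <<'E'
from cell import manip, camera, job
import cv2,numpy as np
for n in ["side","top","wrist"]:
    c=camera(n); cv2.imwrite(f"pics/{n}0.png",c["image"][:,:,::-1])
    print(n,{k:np.round(v,4).tolist() for k,v in c.items() if k!="image"})
print(manip.state()); print(manip.hold_point_z)
E
```

```text
pics
side {'fx': 406.5471, 'fy': 406.5471, 'cx': 320.3073, 'cy': 196.7197, 'D': [-0.0364, 0.0, 0.0, 0.0, 0.0], 'position': [0.068, 0.673, 0.9992], 'orientation': [-0.806, 2.6243, -1.0056]}
top {'fx': 456.4578, 'fy': 456.4578, 'cx': 319.6366, 'cy': 200.5698, 'D': [-0.0497, 0.0, 0.0, 0.0, 0.0], 'position': [0.3828, 0.0387, 1.4357], 'orientation': [-2.1547, 2.1875, -0.1146]}
wrist {'fx': 317.3218, 'fy': 317.3218, 'cx': 310.1251, 'cy': 200.5505, 'D': [-0.0261, 0.0, 0.0, 0.0, 0.0], 'position': [0.1488, -0.5364, 0.3728], 'orientation': [1.6029, 2.4656, 0.4035]}
{'clock': 0.15, 'joint_pos': array([-8.68414162e-01,  2.55637760e-01,  1.07307738e-01, -3.25985504e-04,
       -1.42392132e+00, -2.84605078e-01]), 'joint_velocities': array([-1.24284976e-03, -7.40997452e-04,  4.61466199e-03,  3.88122286e-03,
        7.18672404e-05,  8.17492047e-04]), 'joint_efforts': array([-1.47726318e-03, -3.86942410e+01,  2.38080025e+01,  5.36660403e+00,
       -4.58528652e-03, -2.57719529e-05]), 'tool_pos': array([ 0.22315952, -0.50256809,  0.40399593]), 'ee_rot': array([ 6.51322780e-01, -3.07291908e+00, -2.25246953e-03]), 'contact_force': array([-0.5168333 , -0.22541033, -0.58982347]), 'ft_torque': array([ 0.02814413, -0.0203648 , -0.01562927]), 'finger_gap': 0.08502457836056568}
0.1547
```

View pics/top0.png

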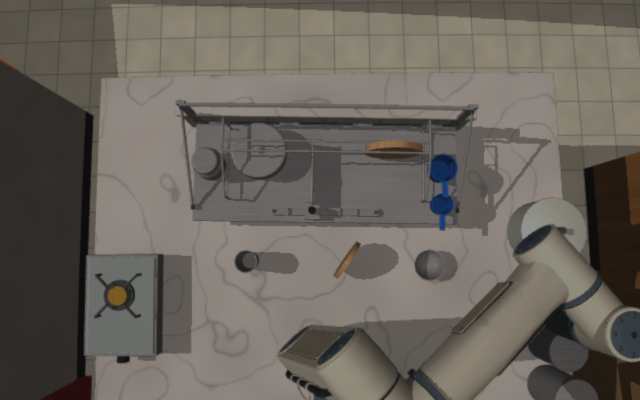

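View pics/side0.png

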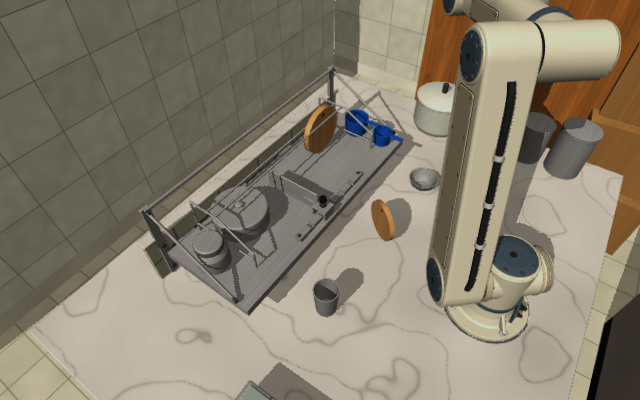

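View pics/wrist0.png

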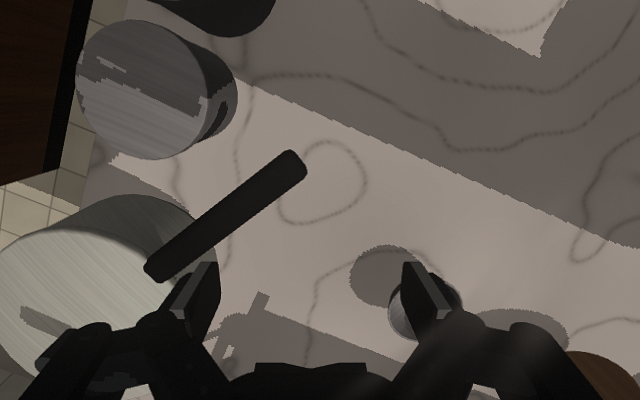

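```bash
cat > h.py <<'E'
import numpy as np, cv2
from scipy.spatial.transform import Rotation as R
def ray(c,uv):
    K=np.array([[c["fx"],0,c["cx"]],[0,c["fy"],c["cy"]],[0,0,1.]])
    p=cv2.undistortPoints(np.array([[uv]],float),K,np.array(c["D"],float))[0,0]
    return np.array(c["position"]),R.from_rotvec(c["orientation"]).apply([p[0],p[1],1])
def onz(c,uv,z):
    o,d=ray(c,uv); return o+d*(z-o[2])/d[2]
def proj(c,P):
    K=np.array([[c["fx"],0,c["cx"]],[0,c["fy"],c["cy"]],[0,0,1.]])
    r=R.from_rotvec(c["orientation"]).inv()
    return cv2.projectPoints(np.array(P,float).reshape(-1,1,3),r.as_rotvec(),-r.apply(c["position"]),K,np.array(c["D"],float))[0][:,0]
E
python3 - <<'E'
import cv2
i=cv2.imread("pics/top0.png"); cv2.imwrite("pics/topcrop.png",cv2.resize(i[120:230,250:450],None,fx=4,fy=4,interpolation=cv2.INTER_CUBIC))
i=cv2.imread("pics/side0.png"); cv2.imwrite("pics/sidecrop.png",cv2.resize(i[95:255,230:430],None,fx=3.7,fy=3.7,interpolation=cv2.INTER_CUBIC))
E
```

```text
(no output)
```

View pics/topcrop.png

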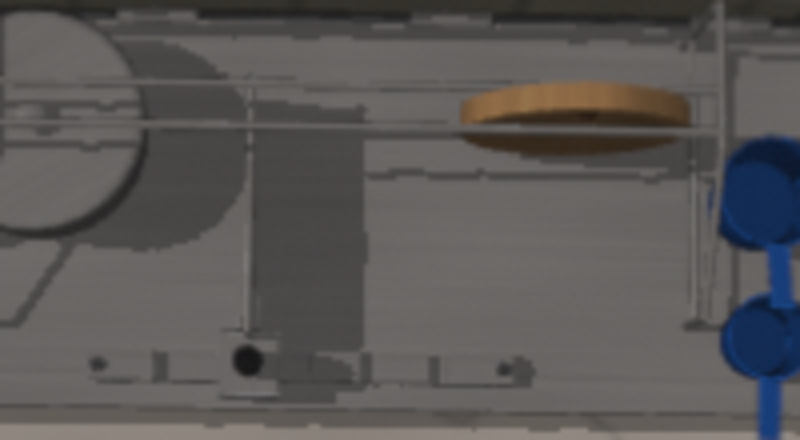

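View pics/sidecrop.png

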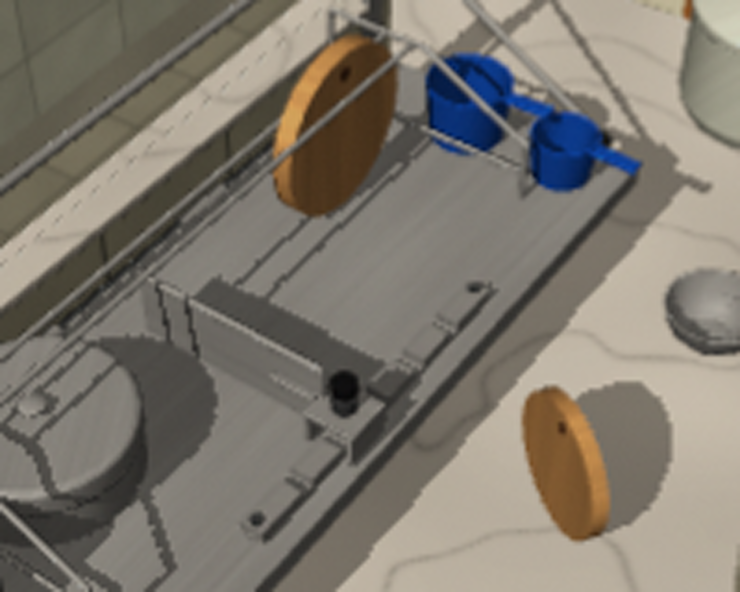

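The board standing on the shelf is at top px (394,150), in the right bay. The look-alike is a smaller disc on the counter at (347,260). The stop's knob is at (312,210) with its plate running back along column ~312. The rail screws are at (274,211) and (376,212.5), so the stop has to go right.

Run:
```python
from h import *
from cell import camera,manip
c=camera("top"); s=camera("side")
f=lambda x,y:(250+x/4,120+y/4)
g=lambda x,y:(230+x/3.7,95+y/3.7)
np.set_printoptions(precision=4,suppress=True)
L=onz(c,f(97,364),.114);Rr=onz(c,f(505,370),.114);print("rail screws",L,Rr,"mid",(L+Rr)/2)
L=onz(s,g(257,520),.114);Rr=onz(s,g(476,288),.114);print("side screws",L,Rr,"mid",(L+Rr)/2)
print("knob top",onz(c,f(248,358),.169),"side",onz(s,g(344,378),.169))
print("plate top front/back",onz(c,f(249,328),.165),onz(c,f(251,92),.165))
print("side plate",onz(s,g(322,372),.165),onz(s,g(153,284),.165))
for n,x in [("notch",160),("notch",366),("notch",434)]: print(n,onz(c,f(x,367),.114))
print("board ends",onz(c,f(460,115),.18),onz(c,f(690,115),.18))
print("dabba right",onz(c,f(147,140),.165), "wire R front post",onz(c,f(697,325),.1))
print(R.from_rotvec(manip.state()["ee_rot"]).as_matrix())
```

```text
rail screws [0.4889 0.1647 0.114 ] [ 0.48   -0.1316  0.114 ] mid [0.4845 0.0165 0.114 ]
side screws [0.49   0.1648 0.114 ] [ 0.4805 -0.1319  0.114 ] mid [0.4852 0.0164 0.114 ]
knob top [0.4871 0.0543 0.169 ] side [0.4876 0.0546 0.169 ]
plate top front/back [0.5084 0.0534 0.165 ] [0.6766 0.0497 0.165 ]
side plate [0.5067 0.0559 0.165 ] [0.6712 0.0531 0.165 ]
notch [0.486  0.1189 0.114 ]
notch [ 0.4838 -0.0306  0.114 ]
notch [ 0.483 -0.08   0.114]
board ends [ 0.6547 -0.0966  0.18  ] [ 0.6526 -0.2584  0.18  ]
dabba right [0.6431 0.1237 0.165 ] wire R front post [ 0.5122 -0.2763  0.1   ]
[[-0.914  -0.4057 -0.0005]
 [-0.4057  0.914   0.0008]
 [ 0.0001  0.0009 -1.    ]]
```

Call:
jog_arm:
  plan: [-31,24.5,0,-0.07,-62,49,0,-0.14,-93,73.5,0,-0.21,-124,98,0,-0.28,-155,122,0,-0.35]
  claw: 0
  newtons: 20

```text
clock: 0.67
tool_pos: [0.3156, -0.3265, 0.4043]
ee_rot: [-1.181, 2.911, 0.001]
contact_force: [1.7, 0.1, 0.5]
finger_gap: 0.0255
```

```bash
cat > to.py <<'E'
import sys
from h import *
from cell import manip
np.set_printoptions(precision=4,suppress=True)
MID=np.array([.4848,.0165]);A=-0.031
EX=np.array([np.cos(A),np.sin(A)]);EY=np.array([-np.sin(A),np.cos(A)])
def go(lx,ly,z):
    s=manip.state();M=R.from_rotvec(s["ee_rot"]).as_matrix()
    xy=MID+lx*EX+ly*EY
    d=M.T@(np.array([xy[0],xy[1],z])-s["tool_pos"])
    T=np.column_stack([[ -EY[0],-EY[1],0],[-EX[0],-EX[1],0],[0,0,-1]])
    rv=R.from_matrix(M.T@T).as_rotvec()
    p=s["tool_pos"][:2]-MID
    print("clock",s["clock"],"local",p@EX,p@EY,"z",s["tool_pos"][2],"shift mm",d*1000,"rot",rv,"F local",s["contact_force"][:2]@EX,s["contact_force"][:2]@EY,s["contact_force"][2],"q",s["joint_pos"],"gap",s["finger_gap"])
if __name__=="__main__": go(*map(float,sys.argv[1:4]))
E
python3 to.py .05 .078 .405
```

```text
clock 0.6667 local -0.15850372552436406 -0.34812957578922876 z 0.40432818093252365 shift mm [-451.1941  146.5755   -0.3908] rot [ 0.0006  0.0007 -0.7692] F local 1.6713818239156533 0.10549654622510928 0.48392631249630375 q [-0.4558  0.0643 -0.1231 -0.0006 -1.384  -0.3442] gap 0.02545255749374926
```

Call:
jog_arm:
  plan: [-38,12.5,0,-0.07,-76,25,0,-0.14,-114,37,0,-0.21,-152,49,0,-0.28,-190,62,0,-0.35]

```text
clock: 1.08
tool_pos: [0.409, -0.1478, 0.4047]
ee_rot: [-1.674, 2.658, 0.001]
contact_force: [0.3, -0.6, 0.5]
finger_gap: 0.0
```

```bash
python3 to.py .05 .078 .405
```

```text
clock 1.0833 local -0.07066702745601086 -0.16656954001090019 z 0.40468402574237555 shift mm [-272.4681  -11.6631   -0.0672] rot [-0.0002  0.0009 -0.4156] F local 0.34252211983057207 -0.598254622670569 0.49185649015115107 q [ 0.0158  0.0248 -0.1641 -0.0008 -1.3816 -0.4622] gap 4.5584032810210186e-05
```

Call:
jog_arm:
  plan: [-38,-2,0,-0.07,-77,-3,0,-0.14,-115,-5,0,-0.21,-154,-6,0,-0.28,-192,-8,0,-0.35]

```text
clock: 1.5
tool_pos: [0.4995, 0.024, 0.405]
ee_rot: [-2.116, 2.321, 0.0]
contact_force: [0.5, -0.9, -0.1]
finger_gap: -0.0001
```

```bash
python3 to.py .05 .08 .405
```

```text
clock 1.5 local 0.014452213096992331 0.0079272642389973 z 0.4049913328975606 shift mm [-74.1234 -31.0458   0.086 ] rot [-0.0006  0.001  -0.0616] F local 0.5298376347001421 -0.9056597940669391 -0.07855702236494883 q [ 0.3616  0.1555 -0.017  -0.0007 -1.3973 -0.454 ] gap -5.6561598876691696e-05
```

Call:
jog_arm:
  plan: [-35,-15,0,-0.03,-74,-31,0,-0.062,-74,-31,0,-0.062,-74,-31,0,-0.062]

```text
clock: 1.83
tool_pos: [0.5378, 0.0967, 0.4039]
ee_rot: [2.19, -2.252, -0.002]
contact_force: [-0.3, 0.2, 0.2]
finger_gap: -0.0002
```

```bash
python3 to.py .05 .080 .297
python3 - <<'E'
from h import *
from cell import camera,manip
w=camera("wrist"); t=camera("top"); s=camera("side")
cv2.imwrite("pics/w1.png",w["image"][:,:,::-1])
cv2.imwrite("pics/t1.png",cv2.resize(t["image"][110:230,230:430,::-1],None,fx=4,fy=4,interpolation=cv2.INTER_CUBIC))
cv2.imwrite("pics/s1.png",cv2.resize(s["image"][75:255,200:420,::-1],None,fx=3.5,fy=3.5,interpolation=cv2.INTER_CUBIC)[:600])
E
```

```text
clock 1.8333 local 0.050516399609334135 0.08177724678294944 z 0.4038845083407214 shift mm [  1.8047   0.3922 106.8846] rot [0.0012 0.0003 0.003 ] F local -0.27524144764754893 0.15661637541120796 0.2109348753303537 q [ 0.464   0.2487  0.098  -0.0008 -1.421  -0.4919] gap -0.00017382296323752028
```

View pics/w1.png

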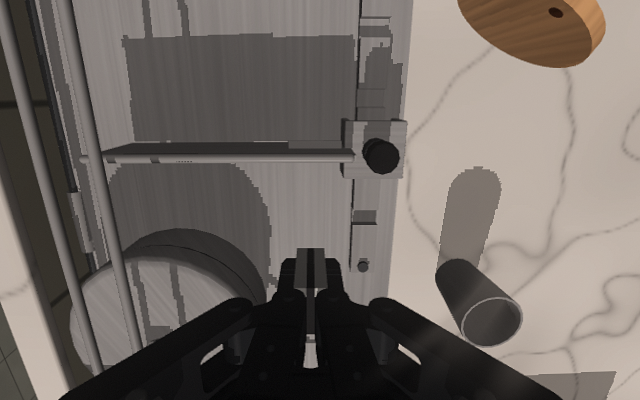

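View pics/s1.png

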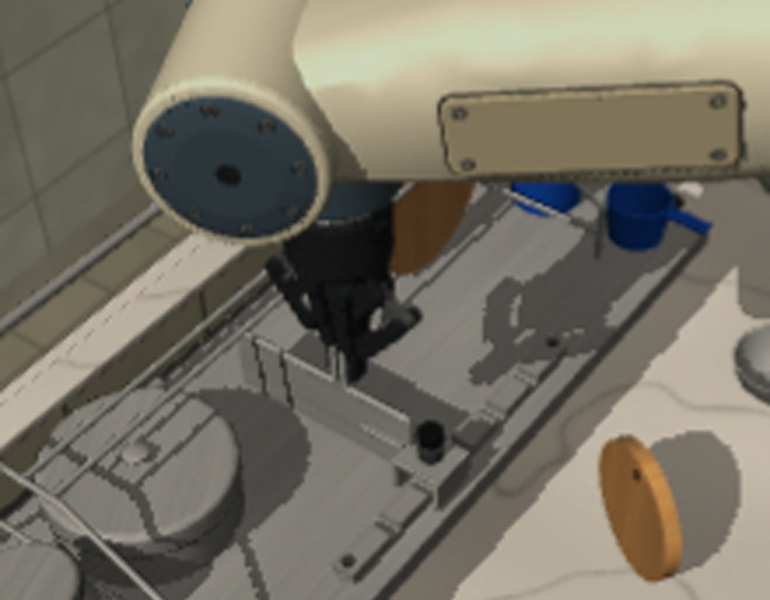

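Run:
```python
from h import *
from cell import camera,manip
w=camera("wrist");s=manip.state();M=R.from_rotvec(s["ee_rot"]).as_matrix()
for uv in [(310,248),(283,258),(283,300),(237,300),(252,312),(160,345),(65,398),(300,365)]:
    o,d=ray(w,uv);o=M.T@(o-s["tool_pos"]);d=M.T@d
    for X in (.011,): 
        p=o+d*(X-o[0])/d[0]; print(uv,X,np.round(p*1000,1))
i=w["image"][220:400,180:440,::-1]; cv2.imwrite("pics/w1c.png",cv2.resize(i,None,fx=3,fy=3))
```

```text
(310, 248) 0.011 [ 11.   -0.2 170.6]
(283, 258) 0.011 [ 11.  -12.6 160.6]
(283, 300) 0.011 [ 11.  -10.1 129.2]
(237, 300) 0.011 [ 11.  -26.9 129.1]
(252, 312) 0.011 [ 11.  -20.3 122.4]
(160, 345) 0.011 [ 11.  -45.3 106.8]
(65, 398) 0.011 [ 11.  -61.3  88.6]
(300, 365) 0.011 [11.  -3.  99.7]
```

View pics/w1c.png

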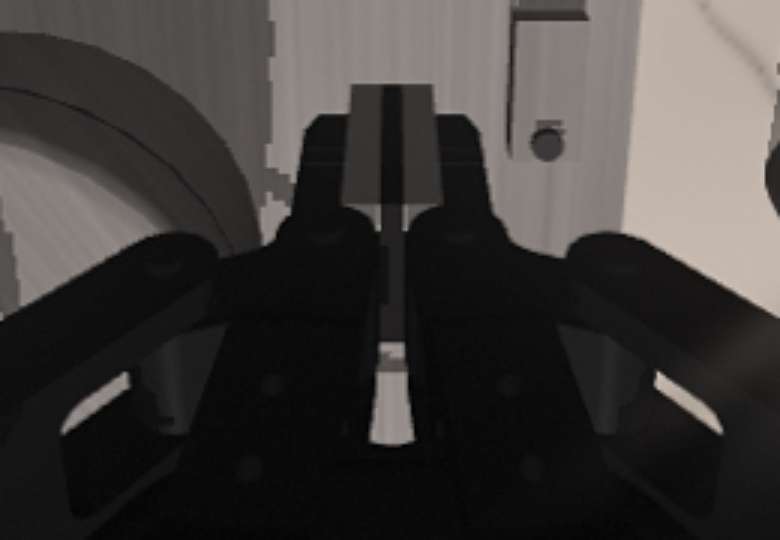

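Call:
jog_arm:
  plan: [2,-2,25,0.003,2,-4,60,0.003,2,-4,90,0.003,2,-4,99,0.003,2,-4,99,0.003]

```text
clock: 2.45
tool_pos: [0.5399, 0.0906, 0.3046]
ee_rot: [2.179, -2.259, -0.003]
contact_force: [0.0, 0.4, -0.3]
finger_gap: -0.0004
```

```bash
python3 to.py .055 .053 .305
python3 - <<'E'
from h import *
from cell import camera,manip
w=camera("wrist")
cv2.imwrite("pics/w2.png",w["image"][:,:,::-1])
E
```

```text
clock 2.45 local 0.05274021010438069 0.07578152303412293 z 0.3045821004842264 shift mm [22.7701 -2.375  -0.4034] rot [ 0.0035 -0.001  -0.0051] F local 0.03185449772053996 0.38637472012024004 -0.2842460415601934 q [ 0.452   0.3023 -0.0863 -0.0008 -1.1857 -0.4878] gap -0.00036928239768896674
```

View pics/w2.png

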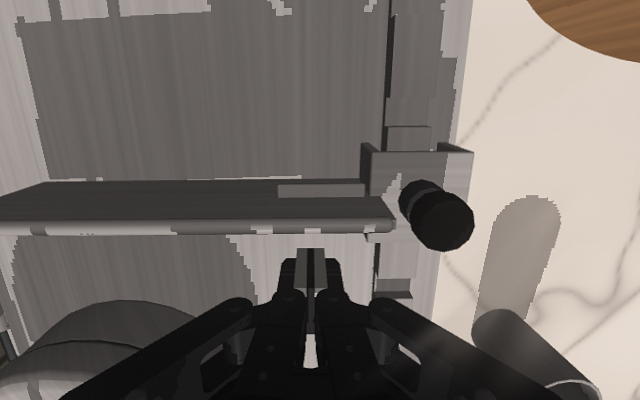

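The wrist picture shows the shut fingertips at (310,250), on the near (left) side of the plate (top edge at row ~228) and clear of the saddle and knob at (440,215). Next I push along tool +x.

Call:
jog_arm:
  plan: [6,-2,0,-0.005,12,-2,0,-0.005,17,-2,0,-0.005,20,-2,0,-0.005,20,-2,0,-0.005]

```text
clock: 2.92
tool_pos: [0.5421, 0.0701, 0.3077]
ee_rot: [-2.185, 2.255, -0.002]
contact_force: [1.2, -0.8, -0.2]
finger_gap: -0.0002
```

Call:
jog_arm:
  plan: [2,0,0,0,4,0,0,0,6,0,0,0,8,0,0,0]

```text
clock: 3.25
tool_pos: [0.5419, 0.0624, 0.308]
ee_rot: [-2.185, 2.254, -0.001]
contact_force: [-0.8, 2.9, 2.6]
finger_gap: 0.0001
```

```bash
python3 to.py .055 .013 .305
```

```text
clock 3.25 local 0.055644242110562556 0.04767689641204498 z 0.3080455374563018 shift mm [34.6808  0.6524  2.9988] rot [-0.0024  0.0013  0.    ] F local -0.9240735765200334 2.8247594379913763 2.594386162720424 q [ 0.4016  0.294  -0.089  -0.0002 -1.185  -0.4325] gap 8.320746888952902e-05
```

Call:
jog_arm:
  plan: [3,0,1,0,6,0,2,0,9,0,2,0,12,0,2,0,15,0,2,0]

```text
clock: 3.67
tool_pos: [0.5418, 0.0472, 0.3062]
ee_rot: [-2.184, 2.253, -0.002]
contact_force: [2.3, 2.8, 0.7]
finger_gap: 0.0005
```

```bash
python3 to.py .055 .013 .305
```

```text
clock 3.6667 local 0.05599604051940158 0.03246242721513433 z 0.30618511099218537 shift mm [19.4641  1.0027  1.1513] rot [-0.0036  0.0015  0.0001] F local 2.161702597644651 2.9037438247578 0.7447985251184455 q [ 0.3748  0.2919 -0.097  -0.     -1.1779 -0.4057] gap 0.0004886039180876395
```

Sliding at about 2.9 N. Next I go into notch 0 in small steps.

Call:
jog_arm:
  plan: [3,0,0,0,6,0,1,0,9,0,1,0,11,0,1,0]

```text
clock: 4.0
tool_pos: [0.5414, 0.0357, 0.3051]
ee_rot: [-2.185, 2.253, -0.003]
contact_force: [0.9, 1.7, 0.6]
finger_gap: -0.0002
```

Call:
jog_arm:
  plan: [2,0,0,0]

```text
clock: 4.08
tool_pos: [0.5411, 0.033, 0.3047]
ee_rot: [-2.185, 2.255, -0.002]
contact_force: [-0.6, -0.3, 0.8]
finger_gap: -0.0004
```

Call:
jog_arm:
  plan: [2,0,0,0]

```text
clock: 4.17
tool_pos: [0.5406, 0.0303, 0.3042]
ee_rot: [2.186, -2.256, 0.001]
contact_force: [1.1, 2.8, 1.7]
finger_gap: -0.0001
```

Call:
jog_arm:
  plan: [2,0,0,0]

```text
clock: 4.25
tool_pos: [0.5405, 0.0292, 0.3042]
ee_rot: [-2.184, 2.255, 0.002]
contact_force: [-0.6, 12.1, 5.2]
finger_gap: -0.0001
```

```bash
python3 to.py .055 .013 .305
```

```text
clock 4.25 local 0.05526669777631868 0.014371035970012144 z 0.30418149750368567 shift mm [ 1.3695  0.2649 -0.8216] rot [-0.0007  0.0021 -0.0009] F local -0.9653065065676996 12.062443746701176 5.189514692965554 q [ 0.3425  0.2896 -0.1049 -0.0019 -1.1749 -0.3737] gap -0.00011152068782316346
```

Call:
jog_arm:
  plan: [2,0,-1,0]

```text
clock: 4.33
tool_pos: [0.5404, 0.0283, 0.3044]
ee_rot: [-2.182, 2.253, 0.006]
contact_force: [3.8, 10.0, -7.4]
finger_gap: -0.0002
```

Call:
jog_arm:
  plan: [2,0,0,0]

```text
clock: 4.42
tool_pos: [0.5404, 0.0278, 0.3042]
ee_rot: [-2.179, 2.251, 0.01]
contact_force: [-3.0, 10.9, 6.9]
finger_gap: -0.0003
```

Call:
jog_arm:
  plan: [2,0,0,0]

```text
clock: 4.5
tool_pos: [0.5403, 0.0272, 0.3043]
ee_rot: [-2.177, 2.248, 0.013]
contact_force: [-1.0, 10.8, 4.5]
finger_gap: -0.0001
```

```bash
python3 to.py .055 -.0355 .305
```

```text
clock 4.5 local 0.05509693011893526 0.012382916430686253 z 0.3042763155267104 shift mm [47.8676  0.0445 -1.4135] rot [-0.002   0.0144 -0.0011] F local -1.3015788290965549 10.720496051820984 4.516501685200379 q [ 0.335   0.2882 -0.1021 -0.0138 -1.1735 -0.3618] gap -0.00013355922178070114
```

Call:
jog_arm:
  plan: [2,0,0,0,4,0,0,0,6,0,0,0,8,0,0,0,10,0,0,0]

```text
clock: 4.92
tool_pos: [0.5399, 0.0173, 0.3043]
ee_rot: [-2.177, 2.248, 0.014]
contact_force: [0.3, 3.0, 3.2]
finger_gap: 0.0002
```

```bash
python3 to.py .055 -.0355 .305
```

```text
clock 4.9167 local 0.05507507484141048 0.0024755242293082766 z 0.30432476977413164 shift mm [37.9615  0.0429 -1.236 ] rot [-0.0022  0.0148 -0.0008] F local 0.18975694283009922 3.0130614282299057 3.236656891869263 q [ 0.317   0.2868 -0.1038 -0.0142 -1.1731 -0.3433] gap 0.00015182504415527505
```

Call:
jog_arm:
  plan: [4,0,-1,0,8,0,-1,0,12,0,-1,0,16,0,-1,0,20,0,-1,0]

```text
clock: 5.33
tool_pos: [0.5392, -0.0033, 0.3048]
ee_rot: [-2.177, 2.248, 0.014]
contact_force: [0.7, 3.5, 0.1]
finger_gap: 0.0
```

```bash
cat >> to.py <<'E'
s=manip.state();M=R.from_rotvec(s["ee_rot"]).as_matrix();p=s["tool_pos"]+M[:,2]*.155
print("TIP local y",(p[:2]-MID)@EY)
E
python3 to.py .055 -.0355 .305
```

```text
clock 5.3333 local 0.05494349509905334 -0.018085596535004262 z 0.30476556338293154 shift mm [17.409  -0.0761 -0.4912] rot [-0.0016  0.0148 -0.0011] F local 0.5548054145725274 3.482849999604844 0.12981636972011057 q [ 0.2794  0.2849 -0.105  -0.0147 -1.1748 -0.3058] gap 1.1788577656007466e-05
TIP local y -0.01579933010833876
```

Call:
jog_arm:
  plan: [4,0,0,0,8,0,0,0,12,0,0,0,15,0,0,0,17,0,0,0]

```text
clock: 5.75
tool_pos: [0.5384, -0.0212, 0.3045]
ee_rot: [-2.178, 2.25, 0.014]
contact_force: [-0.2, 0.3, 0.5]
finger_gap: -0.0
```

```bash
python3 to.py .055 -.0355 .305
```

```text
clock 5.75 local 0.054713549137460286 -0.03604299143281161 z 0.30445118229613016 shift mm [-0.5508 -0.286  -0.5412] rot [-0.0007  0.0135 -0.0015] F local -0.2292263719704155 0.2480179249091821 0.5035729089382235 q [ 0.2466  0.2849 -0.1062 -0.0138 -1.1753 -0.2737] gap -1.7576755150307068e-05
TIP local y -0.03395605159904823
```

Force is near zero, so it has dropped into notch −0.05. Now I push through it.

Call:
jog_arm:
  plan: [2,0,0,0,4,0,0,0,6,0,0,0,8,0,0,0,10,0,0,0]

```text
clock: 6.17
tool_pos: [0.538, -0.0309, 0.3044]
ee_rot: [-2.178, 2.249, 0.014]
contact_force: [0.0, 2.9, 0.8]
finger_gap: -0.0
```

```bash
python3 to.py .055 -.0355 .305
```

```text
clock 6.1667 local 0.054693279004133566 -0.045728599526033996 z 0.3044486777005324 shift mm [-10.2358  -0.2956  -0.4043] rot [-0.0011  0.0143 -0.0011] F local -0.05422398627047556 2.8845440234597817 0.7702728345670171 q [ 0.2282  0.2852 -0.1055 -0.0147 -1.1754 -0.2547] gap -2.067017314798829e-05
TIP local y -0.043506729222661376
```

Call:
jog_arm:
  plan: [5,0,0,0,11,0,0,0,17,0,0,0,22,0,0,0,26,0,0,0]

```text
clock: 6.58
tool_pos: [0.5373, -0.0577, 0.3043]
ee_rot: [-2.177, 2.249, 0.014]
contact_force: [0.1, 3.4, 2.8]
finger_gap: 0.0002
```

```bash
python3 to.py .055 -.0355 .305
```

```text
clock 6.5833 local 0.054746481078132014 -0.07255309948618996 z 0.3043178045128737 shift mm [-37.0594  -0.1996  -0.1613] rot [-0.0015  0.014  -0.0015] F local -0.01394948441259147 3.3706591349120756 2.832445851224309 q [ 0.1778  0.288  -0.102  -0.0145 -1.1764 -0.2048] gap 0.0001657325666411097
TIP local y -0.07037621838342624
```

Call:
jog_arm:
  plan: [3,0,0,0,5,0,0,0,7,0,0,0,8,0,0,0,9,0,0,0]

```text
clock: 7.0
tool_pos: [0.5368, -0.0671, 0.304]
ee_rot: [-2.178, 2.25, 0.014]
contact_force: [1.1, 1.3, 0.2]
finger_gap: -0.0
```

Call:
jog_arm:
  plan: [1,0,0,0,2,0,0,0]

```text
clock: 7.17
tool_pos: [0.5365, -0.0694, 0.3035]
ee_rot: [-2.179, 2.251, 0.014]
contact_force: [-0.1, 0.6, 0.5]
finger_gap: 0.0
```

```bash
python3 to.py .055 -.0355 .305
```

```text
clock 7.1667 local 0.054362802484017626 -0.08426188319978928 z 0.30351090772281114 shift mm [-48.7779  -0.5541  -0.8677] rot [ 0.0005  0.0127 -0.0017] F local -0.0739372543908447 0.5498758608475451 0.5226992115826251 q [ 0.1562  0.2905 -0.1009 -0.0137 -1.1774 -0.1836] gap 3.977821919751555e-05
TIP local y -0.08228604798992616
```

Call:
jog_arm:
  plan: [0,0,0,0,0,0,0,0]

```text
clock: 7.33
tool_pos: [0.5364, -0.0696, 0.3032]
ee_rot: [-2.179, 2.252, 0.015]
contact_force: [0.6, 0.0, 0.2]
finger_gap: 0.0002
```

```bash
python3 to.py .055 -.0355 .305;  python3 - <<'E'
from h import *
from cell import camera,manip
w=camera("wrist")
cv2.imwrite("pics/w3.png",w["image"][:,:,::-1])
E
```

```text
clock 7.3333 local 0.05419657441317396 -0.08442793395942975 z 0.30319980837049154 shift mm [-48.948   -0.7105  -1.1913] rot [ 0.0014  0.0125 -0.0019] F local 0.5538085355957474 0.04894224507462304 0.15371255707394615 q [ 0.1559  0.2908 -0.1015 -0.0135 -1.1776 -0.1836] gap 0.000196341842993872
TIP local y -0.08249587162160557
```

View pics/w3.png

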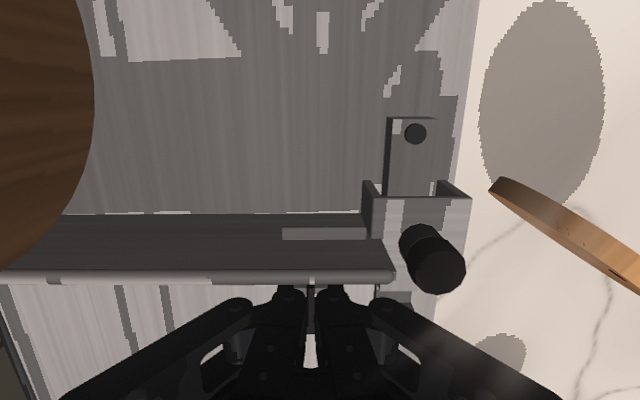

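Call:
jog_arm:
  plan: [-5,0,0,0,-15,0,0,0,-28,0,0,0,-40,0,0,0,-40,0,0,0]

```text
clock: 7.8
tool_pos: [0.5379, -0.0269, 0.3039]
ee_rot: [-2.181, 2.249, 0.015]
contact_force: [-0.4, 0.2, 0.2]
finger_gap: 0.0001
```

Call:
jog_arm:
  plan: [0,0,-25,0,0,0,-60,0,0,0,-95,0,0,0,-115,0,0,0,-115,0]

```text
clock: 8.22
tool_pos: [0.5386, -0.028, 0.4247]
ee_rot: [-2.177, 2.242, 0.004]
contact_force: [-0.2, -0.0, 0.3]
finger_gap: 0.0001
```

Call:
jog_arm:
  plan: [-10,30,0,0,-20,65,0,0,-30,100,0,0,-40,140,0,0,-50,175,0,0]

```text
clock: 8.63
tool_pos: [0.3631, 0.0274, 0.4231]
ee_rot: [-2.177, 2.243, 0.005]
contact_force: [0.4, 0.9, 1.5]
finger_gap: 0.0002
```

Call:
jog_arm:
  plan: [-20,15,0,0,-50,15,0,0,-80,15,0,0,-100,15,0,0,-100,15,0,0]

```text
clock: 9.05
tool_pos: [0.3507, 0.1308, 0.4241]
ee_rot: [-2.181, 2.238, 0.006]
contact_force: [-0.2, 0.6, 0.3]
finger_gap: 0.0003
```

```bash
python3 to.py .055 -.0355 .305;  python3 - <<'E'
from h import *
from cell import camera,manip
t=camera("top"); s=camera("side")
cv2.imwrite("pics/t4f.png",t["image"][:,:,::-1]); cv2.imwrite("pics/s4f.png",s["image"][:,:,::-1])
cv2.imwrite("pics/t4.png",cv2.resize(t["image"][120:230,250:450,::-1],None,fx=4,fy=4,interpolation=cv2.INTER_CUBIC))
E
```

```text
clock 9.05 local -0.13761471934000186 0.11005274546019679 z 0.4240648733306639 shift mm [ 148.2297 -190.8627  118.5828] rot [-0.0084  0.0142  0.0052] F local -0.20192990431559593 0.6076190132347268 0.3031720176595327 q [ 0.7801 -0.1137 -0.2444 -0.0038 -1.4241 -0.8054] gap 0.00025380335313813563
TIP local y 0.11225941310617407
```

View pics/t4.png

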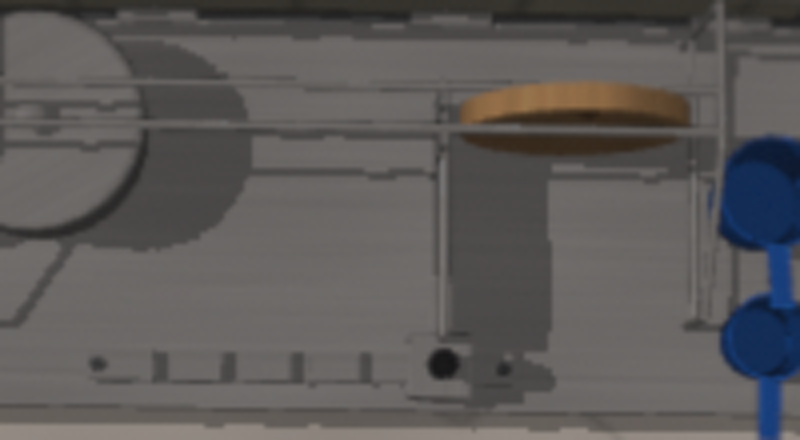

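View pics/s4f.png

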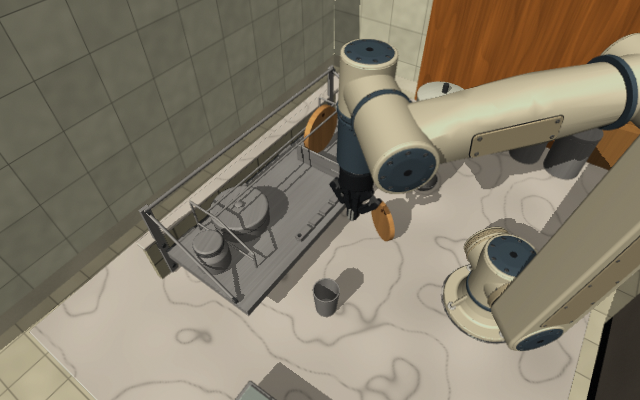

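Run:
```python
from h import *
from cell import camera
c=camera("top")
f=lambda x,y:(250+x/4,120+y/4)
EY=np.array([.031,.9995]);MID=np.array([.4848,.0165])
for n,u,v,z in [("knob",443,363,.1645),("n+.10",160,366,.114),("n+.05",228,366,.114),("n0",297,366,.114),("n-.05",366,366,.114)]:
    print(n,((onz(c,f(u,v),z)[:2]-MID)@EY).round(4))
a=cv2.imread("pics/top0.png").astype(int);b=c["image"][:,:,::-1].astype(int)
for i in (a,b.astype(int)):
    m=(i[120:180,350:440,2]-i[120:180,350:440,0]>40); ys,xs=np.nonzero(m); print("board",xs.mean()+350,ys.mean()+120,len(xs))
    m=(i[130:240,420:470,0]-i[130:240,420:470,2]>40); ys,xs=np.nonzero(m); print("cups",xs.mean()+420,ys.mean()+130)
```

```text
knob -0.0984
n+.10 0.1024
n+.05 0.0531
n0 0.003
n-.05 -0.0471
board 391.3988764044944 144.73876404494382 356
cups 442.6666666666667 186.72980501392757
board 391.3296398891967 144.76454293628808 361
cups 442.6385321100917 186.5091743119266
```

```bash
python3 -c "
from cell import job,manip
print(manip.state()['contact_force']); print(job.close_job())"
```

```text
[0.33476947 1.56535717 0.65899608]
the job is handed in; nothing more can be done
None
```

I pushed the stop to the right with the shut fingertips, against the left face of its plate. It went over notches 0 and −0.05 and into the last notch on the board's side (−0.10). I then backed the hand off, raised it and moved it clear, and handed the job in at about 9 s.

- **Forces:** Readings between moves showed about 3 N while sliding and at most about 12 N while breaking out of a notch. The force fell to about 0 at the −0.10 notch.
- **Stop position:** The top camera puts the knob at −0.098. The visible notches read about 3 mm too far left in that view; correcting for that gives about −0.101. The two values differ by about 3 mm, but both are within 3 mm of the notch. I had no direct reading of the pin, so the drop is inferred from the force falling away and from the position.
- **Other things:** The board and both cups were within about 0.25 px of where they started. I checked the dabba, ghee pot, tumbler and katori only by eye: the first three looked unmoved, and the arm partly hid the katori.
- **Disagreements:** Pushing out of notch 0 left the tool tilted by about 0.014 rad, and I allowed for that when working out where the tip was. The last force reading was about 1.7 N with the hand in free air, a little above the roughly 1 N noise of most earlier free-air readings.

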